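Peel the top parts tray off the oily stack and present it

TASK

The blue top tray sticks in the grey trays nested under it, and a small brass catch holds the corner opposite its orange ear: take it by the ear and peel it off by lifting that corner first, the opposite corner still resting on the stack, then draw it out from under the catch, while the grey trays stay where they are. Hold it level, with both brass bushings still in it, its middle above the middle of the cork pad and its underside about 10 cm above the bench, and finish while still holding it there; leave the other things on the bench alone.

Things in the scene. Friction and masses are not known exactly. Their poses are not given: they have to be found in the camera images.
- tray: blue open tray, top of the stack, 80 g: 104 x 80 x 24 mm, walls and floor 3 mm; a flange 124 x 100 mm, 10 to 14 mm above its underside, rests on the grey rim; the part below sits in the grey pocket with 3 mm play, gripped by sprung rubber (some 3 N of drag). Origin: centre of underside; z up, x along the long side. Pulled up without tilting, the catch holds it back and it slews in the grip
- ear (a point): grip point of the orange ear at the blue tray's +x +y corner, outside its flange: [71.9, 59.9, 28] mm in the tray's frame (which this point shares). The ear is an upright plate, 10 mm thick, 34 mm long, pointing outward at 45 degrees between the tray's +x and +y; the point is 12 mm below its top, 13 mm from its outer end. Pinch across the 10 mm; free space beside and below
- tray_center (a point): centre of the blue tray, 12 mm above its underside, in the middle of the length and width
- heel (a point): corner of the blue tray's flange opposite the ear, at its underside: [-62, -50, 10] mm in the tray's frame. A brass catch on the grey stack, 18 mm wide, reaches 8 mm over this corner, 2.5 mm above the flange. Tilt the tray up about the heel by 0.2 rad or more, then draw it at least 12 mm towards the ear, and it is out
- stack: the grey trays nested under the blue one, stuck together as one block, 124 x 100 x 40 mm (130 x 106 over the ribbed edges), the brass catch at the heel corner 50.5 mm high, loose on the bench, 0.9 kg. Origin: centre of the underside, axes as the blue tray, whose underside starts 30 mm above it
- bushing1_center (a point): centre of a loose brass bushing, 16 mm diameter, 12 mm high, 16 g, standing in the blue tray
- bushing2_center (a point): centre of the other loose brass bushing, the same size, standing in the blue tray
- pad_center (a point): middle of the top of the cork pad, 150 x 120 x 4 mm, fixed on the bench
- pin_vise: steel pin vise, a rod 110 mm long and 12 mm thick lying on the bench, origin under its middle, x along it. Behind it, beyond x = 0.74 m, stands a small fixed iron vise 126 mm high with its brass wheel. Leave both alone.
- loupe: faceted glass paperweight loupe, 52 mm across, 28 mm high, origin at its underside. Leave alone.
- peg_box: walnut peg box, 80 x 60 mm, 40 mm high with pegs up to 53 mm, origin at its underside. Leave alone.
- bridge: brass motion work bridge, 70 x 18 x 15 mm, origin at its underside. Leave alone.
There are look-alikes about, which are no part of the job. Of the things that look like the part that bears pad_center, the middle-sized one is meant. Of the things like the tray, leave any that is red; of the rest the smaller one is meant.

How it is judged:
By the outcome, as a careful person would: the job done as asked, in the order asked, and still so for the second after the job is handed in, while the arm keeps its last pose, push and grip.
It also fails if it takes over 43 s, if anything falls off the work surface, if the arm or the gripper's body presses on something with over 40 N, if the wrist force passes 120 N, or if a joint passes its speed limit or range.

ROBOT

A 6-joint arm with a two-finger parallel gripper is mounted at the origin on the work surface. World frame = base frame: x ahead of the robot, y to its left, z up, the work surface at z = 0. Lengths are in m, angles in degrees, forces in N, time in s.
With the tool pointing down it reaches from about 0.3 to 0.775 m from the base axis. Payload 14.6 kg.
Tool frame: the origin (TCP) lies at the very end of the fingers, on their centre line; the grasp point (between the pads) lies 19 mm behind it; z points along the fingers, y is the line along which they close (so a half turn about z gives the same grasp; the last joint's range is limited). The gripper opens to 94 mm and grips with 3 to 60 N. Pads are 16 mm wide; open, the fingers measure 119 mm over their backs; the gripper's body (75 mm by 177 mm) begins 78 mm behind the grasp point.
Start: joints at [60.126, 17.183, 87.147, -0, 75.671, -3.816], TCP at [0.242, 0.494, 0.205] pointing down, gripper open.
Joint ranges: [-173.82, 173.82], [-45.26, 126.66], [13.44, 144.39], [-59.66, 239.66], [0, 175.72], [-146.38, 146.38]. Speed limits (degrees/s): [127.2, 127.2, 147.25, 180, 180, 180].

INTERFACE

Orientations are given as [roll, pitch, yaw] about the fixed x, y, z axes, in that order (R = Rz(yaw) Ry(pitch) Rx(roll)).
In Python, from station import arm, eyes gives the robot as it stands. The module is installed in compiled form; this text tells all that it offers.
- The arm moves only by the tool arm_command, never from a script. Its argument "series" is a list of rows, each a list of 7 numbers: the turn, a rotation vector about the tool's x, y, z normalised to -1 to 1, where 1 is 90 degrees, then the shift along the tool's x, y, z normalised to -1 to 1, where 1 is 0.2 m, then the opening, from -1 (shut) to 1 (fully open). In form: [[rx, ry, rz, tx, ty, tz, claw], ...]. A call has 1 to 20 rows; each row shifts and turns the commanded pose from where the row before left it, along the tool's axes as they then stand; what a row does not reach is not made up. A row lasts 1/8 s, in which the tool goes at most 62.5 mm and 10.7 degrees, less where a joint would pass 70% of its speed; a pose out of reach is approached as far as the arm can. A call with a number of a shift or a turn outside -1 to 1 is refused whole. A call with a gripper value outside its range is refused whole. The fingers move at their own pace and stop on an object; "newtons" is the grip in N (left out, the last holds). Time passes only in rows, so rows that do not move let the fingers close. It gives the time, the measured TCP pose, the force, the opening and the grip force at its end, in the units of the state.
- arm.sense(): the state, without advancing time (a new reading comes with each control period).
- eyes.get_image(name): name is "scene" or "side" or "wrist"; returns the picture (420x560x3 uint8, blue, green, red); there is no depth.
- eyes.camera_model(name): a dict with "vfov" (degrees; the focal length in pixels is half the picture's height over the tangent of half this angle, whatever the lens; pixels are square), "cx", "cy" (the principal point, pixels), "rvec" (rotation vector, rad) and "tvec" (3), from world to camera coordinates, as OpenCV has them. Camera axes: x right, y down, z forward; pixel columns grow to the right and rows downward; lengths in m; the calibration is good to about 2 mm. A picture is of the moment at which its call begins: read the wrist's pose just before it. camera_model takes no time and is no camera call; for the wrist camera it gives the pose at the moment of the call.
- arm.finish_job(): hands the job in; it is judged then, once.
The state is a dict: "t": time; "joints": joint angles; "qd": joint speeds; "joint_efforts": joint torques, N m; "tcp_pos": TCP position; "tool_rot": TCP orientation; "force": force on the tool from outside, world axes, zero at the start; "wrist_torque": the same for the moment, N m; "gripper_width": finger opening in m; "finger_force": force on a finger pad.
Only numpy, scipy, OpenCV 4.12 (cv2) and the standard library are available. Lean on these libraries where they do the work, as an engineer would, in place of code of your own. Each camera call takes 0.05 s, during which the arm holds its last target. There are 200 camera calls.

## Working session

There is one attempt and no reset: what is moved stays moved. The work goes in short steps, Python scripts to look and compute and a tool call to move; the robot and the scene stay as the last step left them, time stands still between calls to the robot, and variables do not carry over. Pictures are saved under pics/ and viewed, at most 10 in all, crops included, and the job is handed in when it is done.

Besides the shell and the picture viewer there is one more tool, called after "Call:" as name([rows], argument=value, ...), one row to a line, values as JSON. arm_command: Moves the arm, as the interface text tells. Scaled input: -1 to 1 covers 0.2 m each way for a shift and 90 degrees each way for a turn. Its arguments: {"type":"object","properties":{"series":{"type":"array"},"newtons":{"type":"number"}},"required":["series"]}

```bash
mkdir -p pics; python3 - <<'E'
from station import arm, eyes
import cv2,numpy as np
s=arm.sense();print(s['t'],s['tcp_pos'],s['tool_rot'],s['gripper_width'])
for n in ['scene','side']:
    im=eyes.get_image(n);cv2.imwrite(f'pics/{n}0.png',im);m=eyes.camera_model(n);print(n,m)
E
```

```text
0.0 [0.24147637 0.49386729 0.20491353] [-1.79935828e+02 -4.54305152e-03  1.53940752e+02] 0.09402035330666228
scene {'vfov': 43.624372175158584, 'cx': 278.2240106454717, 'cy': 217.5996100343599, 'rvec': array([ 0.96605407,  2.62628752, -0.82074246]), 'tvec': array([ 0.36428496, -0.2161633 ,  1.69067464])}
side {'vfov': 45.03731017460354, 'cx': 277.9017063514736, 'cy': 208.40821329466087, 'rvec': array([ 0.41646427, -2.62726875,  1.3824155 ]), 'tvec': array([0.45093131, 0.13119147, 1.53320707])}
```

View pics/scene0.png

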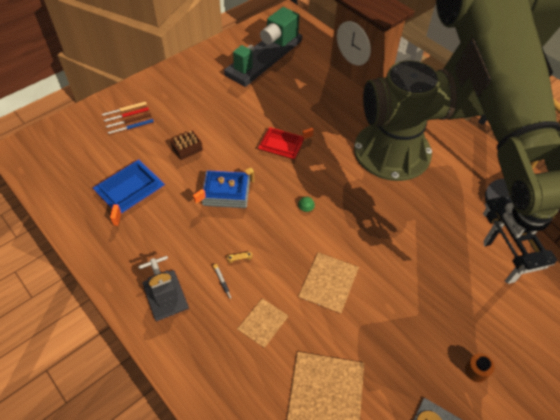

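View pics/side0.png

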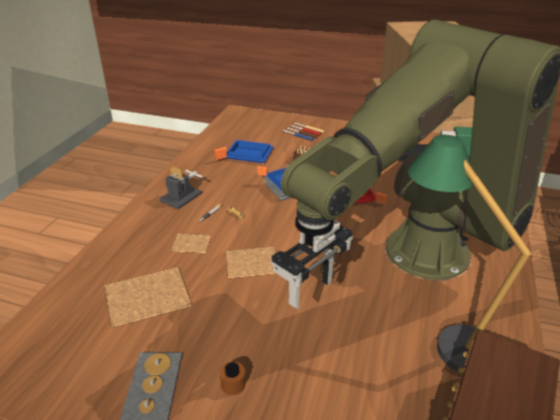

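The scene shows the target blue tray on its grey stack at about (227,188), with the ear at (200,196) and the catch at (249,174). The middle-sized pad is at (330,283). The side view shows the pad at (252,262), and the arm partly hides the stack there.

```bash
cat > h.py <<'E'
from station import arm, eyes
import cv2,numpy as np
from scipy.spatial.transform import Rotation as Ro
def cam(n):
    m=eyes.camera_model(n);f=210/np.tan(np.radians(m['vfov']/2))
    K=np.array([[f,0,m['cx']],[0,f,m['cy']],[0,0,1]]);return K,np.array(m['rvec'],float),np.array(m['tvec'],float)
def ray(c,uv,z):
    K,r,t=c;R=cv2.Rodrigues(r)[0];uv=np.atleast_2d(np.array(uv,float))
    d=(np.linalg.inv(K)@np.c_[uv,np.ones(len(uv))].T).T@R;o=-R.T@t
    return o+d*((z-o[2])/d[:,2])[:,None]
def proj(c,P):
    return cv2.projectPoints(np.atleast_2d(np.array(P,float)),c[1],c[2],c[0],None)[0][:,0]
def mask(im,lo,hi):return cv2.inRange(cv2.cvtColor(im,cv2.COLOR_BGR2HSV),lo,hi)
BLUE=((100,120,50),(125,255,255));ORANGE=((4,180,150),(14,255,255))
def near(m,uv,amin=15):
    cs=[c for c in cv2.findContours(m,cv2.RETR_EXTERNAL,cv2.CHAIN_APPROX_NONE)[0] if cv2.contourArea(c)>amin]
    return min(cs,key=lambda c:abs(cv2.pointPolygonTest(c,uv,True)) if cv2.pointPolygonTest(c,uv,True)<0 else 0)
def go(pos,R=None,s=None):
    s=s or arm.sense();R0=Ro.from_euler('xyz',s['tool_rot'],degrees=True)
    d=R0.inv().apply(np.array(pos)-s['tcp_pos'])/0.2
    w=np.zeros(3) if R is None else np.degrees((R0.inv()*R).as_rotvec())/90
    return np.round(w,3),np.round(d,3)
E
python3 - <<'E'
from h import *
im=cv2.imread('pics/scene0.png');c=cam('scene')
hsv=cv2.cvtColor(im,cv2.COLOR_BGR2HSV);print(hsv[283,330],hsv[196,200],hsv[200,300],hsv[300,250])
b=near(mask(im,*BLUE),(227,188));print(cv2.contourArea(b))
P=ray(c,b[:,0],.042)[:,:2];r=cv2.minAreaRect((P*1000).astype(np.float32));print('tray',r)
o=near(mask(im,*ORANGE),(200,196),5);M=o[:,0].mean(0);print('ear',M,ray(c,M,.062))
y=near(mask(im,(18,120,120),(32,255,255)),(249,174),3);M=y[:,0].mean(0);print('catch',M,ray(c,M,.045))
p=mask(im,(10,60,150),(22,190,255));
p=cv2.morphologyEx(p,cv2.MORPH_OPEN,np.ones((3,3)));k=near(p,(330,283),100)
print('pad',cv2.minAreaRect(k),cv2.minAreaRect((ray(c,k[:,0],.004)[:,:2]*1000).astype(np.float32)))
E
```

```text
[ 16 152 207] [ 10 218 232] [ 43 124  70] [ 12 179 175]
995.5
tray ((512.9146118164062, -202.02638244628906), (100.66170501708984, 121.7933349609375), 45.71860885620117)
ear [196.92 199.08] [[ 0.61525367 -0.19857442  0.062     ]]
catch [249.85714286 170.85714286] [[ 0.42600334 -0.19504881  0.045     ]]
pad ((220.7342071533203, 215.1444091796875), (533.5390625, 309.7520751953125), 53.98925018310547) ((519.1921997070312, -421.2584228515625), (1954.498046875, 1074.6517333984375), 73.57891845703125)
```

Call:
arm_command([
  [0,0,0,-0.195,-0.179,-0.036,1],
  [0,0,0,-0.195,-0.179,-0.036,1],
  [0,0,0,-0.195,-0.179,-0.036,1],
  [0,0,0,-0.195,-0.179,-0.036,1],
  [0,0,0,-0.195,-0.179,-0.036,1],
  [0,0,0,-0.195,-0.179,-0.036,1],
  [0,0,0,-0.195,-0.179,-0.036,1],
  [0,0,0,-0.195,-0.179,-0.036,1],
  [0,0,0,-0.195,-0.179,-0.036,1],
  [0,0,0,-0.195,-0.179,-0.036,1],
  [0,0,0,-0.195,-0.179,-0.036,1],
  [0,0,0,-0.195,-0.179,-0.036,1],
  [0,0,0,-0.195,-0.179,-0.036,1],
  [0,0,0,-0.195,-0.179,-0.036,1],
])

```text
t: 1.85
tcp_pos: [0.5122, -0.1977, 0.3062]
tool_rot: [180.0, -0.0, 153.9]
force: [-0.3, 1.0, -0.0]
gripper_width: 0.094
finger_force: 0.0
```

Call:
arm_command([
  [0,0,0.114,0,0,0,1],
  [0,0,0.114,0,0,0,1],
  [0,0,0.114,0,0,0,1],
  [0,0,0.114,0,0,0,1],
  [0,0,0.114,0,0,0,1],
  [0,0,0.114,0,0,0,1],
  [0,0,0.114,0,0,0,1],
  [0,0,0.114,0,0,0,1],
  [0,0,0.114,0,0,0,1],
  [0,0,0.114,0,0,0,1],
  [0,0,0.114,0,0,0,1],
  [0,0,0.114,0,0,0,1],
  [0,0,0.114,0,0,0,1],
  [0,0,0.114,0,0,0,1],
  [0,0,0.114,0,0,0,1],
  [0,0,0,0,0,0,1],
])

```text
t: 3.85
tcp_pos: [0.5119, -0.196, 0.306]
tool_rot: [-180.0, 0.0, 0.1]
force: [-0.1, 0.3, 0.1]
gripper_width: 0.0941
finger_force: 0.0
```

```bash
python3 - <<'E'
from h import *
s=arm.sense();print(s['t'],s['tcp_pos'],s['tool_rot'],s['joints'])
c=cam('wrist');cv2.imwrite('pics/w1.png',eyes.get_image('wrist'));np.save('w1.npy',np.array(c,dtype=object),allow_pickle=True)
print(-cv2.Rodrigues(c[1])[0].T@c[2])
E
```

```text
3.85 [ 0.5118709  -0.19598988  0.30597095] [-1.79987401e+02  2.98611788e-02  1.06880315e-01] [-2.47795190e+01  1.38081779e+01  7.81972453e+01 -1.13812315e-03
  8.80269670e+01  6.51136435e+01]Traceback (most recent call last):
  File "<stdin>", line 3, in <module>
ValueError: could not broadcast input array from shape (3,3) into shape (3,)
```

View pics/w1.png

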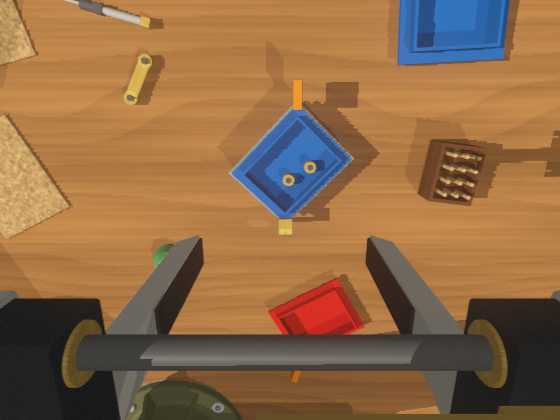

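The wrist view shows the tray flange corners near (230,173), (297,107), (354,158) and (287,219), the ear at (297,95), the catch at (285,227), and bushings at (310,167) and (289,180). Part of the pad is at the left edge.

```bash
python3 - <<'E'
from h import *
c=cam('wrist');im=cv2.imread('pics/w1.png')
b=near(mask(im,(100,110,40),(125,255,255)),(292,163));
P=ray(c,b[:,0],.044)[:,:2]*1000;r=cv2.minAreaRect(P.astype(np.float32));print('tray',r)
o=near(mask(im,(4,150,100),(17,255,255))&cv2.rectangle(np.zeros(im.shape[:2],np.uint8),(285,70),(312,112),255,-1),(297,90),5);q=cv2.minAreaRect(o);print('ear px',q,cv2.boxPoints(q).round(1).tolist())
print('ear@70',ray(c,cv2.boxPoints(q),.070).round(4)[:,:2].tolist(),'mean',ray(c,q[0],.07))
y=near(mask(im,(18,100,120),(32,255,255)),(285,227),5);q=cv2.minAreaRect(y);print('catch',q,ray(c,q[0],.0505))
# model check
for yaw in (-44.3,):
  pass
s=cam('scene');i2=cv2.imread('pics/scene0.png')
m=mask(i2,(13,80,150),(24,168,255));m=cv2.morphologyEx(cv2.morphologyEx(m,cv2.MORPH_OPEN,np.ones((2,2))),cv2.MORPH_CLOSE,np.ones((3,3)))
for uv in [(330,283),(263,322),(325,390)]:
  k=near(m,uv,100);print('pad',cv2.minAreaRect(k),cv2.minAreaRect((ray(s,k[:,0],.004)[:,:2]*1000).astype(np.float32)))
print('hand pad',ray(s,[(317,254),(359,264),(344,311),(300,300)],.004).round(3)[:,:2].tolist())
E
```

```text
tray ((513.6700439453125, -202.43035888671875), (99.68807220458984, 123.45032501220703), 45.97350311279297)
ear px ((298.5, 89.5), (39.0, 27.0), 90.0) [[285.0, 70.0], [312.0, 70.0], [312.0, 109.0], [285.0, 109.0]]
ear@70 [[0.6298, -0.1946], [0.6298, -0.2256], [0.5867, -0.2267], [0.5866, -0.1947]] mean [[ 0.60853298 -0.21037466  0.07      ]]
catch ((284.5685119628906, 226.4593963623047), (15.959339141845703, 14.03566837310791), 85.91438293457031) [[ 0.43120013 -0.19474995  0.0505    ]]
pad ((329.1829833984375, 282.7242431640625), (46.81087112426758, 50.759639739990234), 21.03750991821289) ((485.91229248046875, 217.57614135742188), (153.02084350585938, 122.265625), 26.439695358276367)
pad ((263.4959716796875, 323.1369323730469), (34.01204299926758, 42.16474151611328), 37.23483657836914) ((695.2721557617188, 192.7388916015625), (108.56825256347656, 88.20826721191406), 13.789924621582031)
pad ((327.12646484375, 388.3558654785156), (71.94132995605469, 66.95603942871094), 4.398705005645752) ((688.47119140625, 420.8323059082031), (161.04925537109375, 166.46722412109375), 40.42111587524414)
hand pad [[0.451, 0.131], [0.385, 0.229], [0.515, 0.302], [0.582, 0.205]]
```

Call:
arm_command([
  [0,0,-0.01,0.095,0.0133,0.166,1],
  [0,0,0,0.095,0.0133,0.166,1],
  [0,0,0,0.095,0.0133,0.166,1],
  [0,0,0,0.095,0.0133,0.166,1],
  [0,0,0,0.095,0.0133,0.166,1],
  [0,0,0,0,0,0,1],
  [0,0,0,0,0,0,1],
], newtons=60)

```text
t: 4.78
tcp_pos: [0.607, -0.2082, 0.1417]
tool_rot: [180.0, -0.1, 1.0]
force: [-0.0, 0.3, 0.3]
gripper_width: 0.0939
finger_force: 0.0
```

```bash
python3 - <<'E'
from h import *
s=arm.sense();print(s['t'],s['tcp_pos'],s['tool_rot'])
c=cam('wrist');im=eyes.get_image('wrist');cv2.imwrite('pics/w2.png',im)
T=np.array([.5137,-.2024,.03]);R=Ro.from_euler('z',-44.03,degrees=True)
for n,p in dict(ear=[71.9,59.9,28],heel=[-62,-50,14],fl1=[62,-50,14],fl2=[-62,50,14],fl3=[62,50,14]).items(): 
  q=proj(c,T+R.apply(np.array(p)/1000))[0];print(n,q.round(1));cv2.circle(im,(int(np.clip(q[0],-99,999)),int(np.clip(q[1],-99,999))),3,(0,255,0),-1)
cv2.imwrite('pics/w2a.png',im)
E
```

```text
4.775 [ 0.60704946 -0.20818048  0.14168949] [ 1.79971121e+02 -6.54437071e-02  1.03780805e+00]
ear [287.8 207.8]
heel [270.1 369. ]
fl1 [364.  290.9]
fl2 [193.8 307. ]
fl3 [287.6 218.4]
```

View pics/w2a.png

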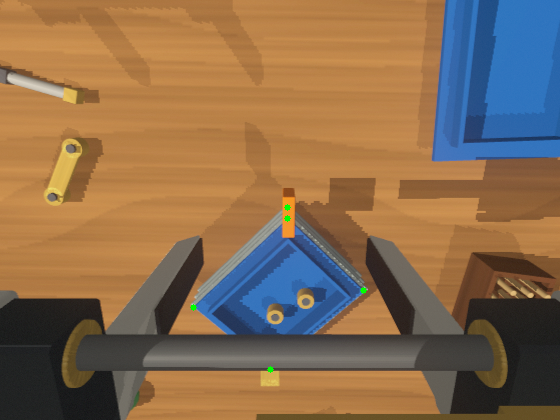

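The projected flange corners and ear point match the picture: ear at (288,208), side corners at (364,291) and (194,307). I'm descending and gripping.

Call:
arm_command([
  [0,0,0,0,0.006,0.12,1],
  [0,0,0,0,0,0.12,1],
  [0,0,0,0,0,0.12,1],
  [0,0,0,0,0,0.1,1],
  [0,0,0,0,0,0.053,1],
  [0,0,0,0,0,0,1],
  [0,0,0,0,0,0,1],
  [0,0,0,0,0,0,-0.4],
  [0,0,0,0,0,0,-0.6],
  [0,0,0,0,0,0,-0.7],
  [0,0,0,0,0,0,-1],
  [0,0,0,0,0,0,-1],
  [0,0,0,0,0,0,-1],
  [0,0,0,0,0,0,-1],
  [0,0,0,0,0,0,-1],
], newtons=60)

```text
t: 6.7
tcp_pos: [0.6071, -0.2092, 0.0376]
tool_rot: [-180.0, 0.0, 0.9]
force: [-1.4, 0.3, 0.6]
gripper_width: 0.0176
finger_force: 0.0
```

```bash
python3 - <<'E'
from h import *
s=arm.sense();print(s['t'],s['tcp_pos'],s['tool_rot'],s['gripper_width'],s['finger_force'],s['force'],s['wrist_torque'])
H=np.array([.4344,-.1953,.040]);a=np.radians(-4.6);ax=np.array([np.sin(a),-np.cos(a),0])
R0=Ro.from_euler('xyz',s['tool_rot'],degrees=True);prev=s['tcp_pos'];Rp=R0
for th in np.arange(1,9)*.03:
    Q=Ro.from_rotvec(ax*th);p=H+Q.apply(s['tcp_pos']-H);R=Q*R0
    print(round(th,3),(Rp.inv().apply(p-prev)/.2).round(4),(np.degrees((Rp.inv()*R).as_rotvec())/90).round(4));prev=p;Rp=R
print(p,R.as_euler('xyz',degrees=True), 'u in tool',R.inv().apply(Q.apply([np.cos(a),np.sin(a),0])))
E
```

```text
6.7 [ 0.60712317 -0.20924606  0.03764452] [-1.79999620e+02  1.15422937e-03  9.40857274e-01] 0.01757102930142522 0.0 [-1.41884844  0.31126627  0.59831343] [ 0.03227132  0.14891344 -0.02770161]
0.03 [-0.    -0.    -0.026] [-0.0018  0.019  -0.    ]
0.06 [-0.    -0.    -0.026] [-0.0018  0.019  -0.    ]
0.09 [-0.    -0.    -0.026] [-0.0018  0.019  -0.    ]
0.12 [-0.    -0.    -0.026] [-0.0018  0.019  -0.    ]
0.15 [-0.    -0.    -0.026] [-0.0018  0.019  -0.    ]
0.18 [-0.    -0.    -0.026] [-0.0018  0.019  -0.    ]
0.21 [-0.    -0.    -0.026] [-0.0018  0.019  -0.    ]
0.24 [-0.    -0.    -0.026] [-0.0018  0.019  -0.    ]
[ 0.60273056 -0.20889264  0.07890239] [178.64681066 -13.68432949   1.10326501] u in tool [ 9.95327598e-01  9.65555390e-02 -2.06913291e-05]
```

Call:
arm_command([
  [0,0,0,0,0,0,-1],
  [0,0,0,0,0,0,-1],
  [0,0,0,0,0,0,-1],
  [0,0,0,0,0,0,-1],
  [0,0,0,0,0,0,-1],
  [0,0,0,0,0,0,-1],
], newtons=60)

```text
t: 7.45
tcp_pos: [0.6072, -0.2093, 0.0377]
tool_rot: [180.0, -0.0, 0.9]
force: [1.3, -2.4, -1.2]
gripper_width: 0.0098
finger_force: 60.0
```

Call:
arm_command([
  [-0.001,0.0095,0,0,0,-0.013,-1],
  [-0.001,0.0095,0,0,0,-0.013,-1],
  [-0.001,0.0095,0,0,0,-0.013,-1],
  [-0.001,0.0095,0,0,0,-0.013,-1],
  [-0.0018,0.019,0,0,0,-0.026,-1],
  [-0.0018,0.019,0,0,0,-0.026,-1],
  [-0.0018,0.019,0,0,0,-0.026,-1],
  [-0.0018,0.019,0,0,0,-0.026,-1],
  [-0.0018,0.019,0,0,0,-0.026,-1],
  [-0.0018,0.019,0,0,0,-0.026,-1],
  [0,0,0,0,0,0,-1],
  [0,0,0,0,0,0,-1],
])

```text
t: 8.95
tcp_pos: [0.6027, -0.2089, 0.0789]
tool_rot: [178.6, -13.7, 1.1]
force: [0.1, -0.3, -1.6]
gripper_width: 0.0096
finger_force: 60.0
```

```bash
python3 - <<'E'
from h import *
s=arm.sense();print(s['t'],s['tcp_pos'],s['tool_rot'],s['gripper_width'],s['finger_force'],s['force'],s['wrist_torque'])
H=np.array([.4344,-.1953,.040]);a=np.radians(-4.6);ax=np.array([np.sin(a),-np.cos(a),0])
T=np.array([.5137,-.2024,.03]);R=Ro.from_euler('z',-44.03,degrees=True)
out=[]
for n in ['wrist','scene']:
  c=cam(n);im=eyes.get_image(n);cv2.imwrite(f'pics/{n}3.png',im)
  for th,col in ((0.24,(0,255,0)),(.18,(0,255,255))):
    Q=Ro.from_rotvec(ax*th)
    for p in [[62,-50,14],[-62,50,14],[62,50,14],[52,-40,24],[-52,40,24],[52,40,24]]:
      q=proj(c,H+Q.apply(T+R.apply(np.array(p)/1000)-H))[0]
      cv2.circle(im,(int(q[0]),int(q[1])),2,col,-1)
  out.append(im if n=='wrist' else cv2.resize(im[150:230,170:280],None,fx=5,fy=5,interpolation=cv2.INTER_CUBIC))
cv2.imwrite('pics/c3.png',out[0]);cv2.imwrite('pics/c3s.png',out[1])
E
```

```text
8.95 [ 0.60270533 -0.20891689  0.07889415] [178.64277428 -13.66383889   1.10615139] 0.009567764332635837 59.994728565216064 [ 0.10138526 -0.31811265 -1.60421162] [ 0.01094901  0.19483176 -0.00944557]
```

View pics/c3.png

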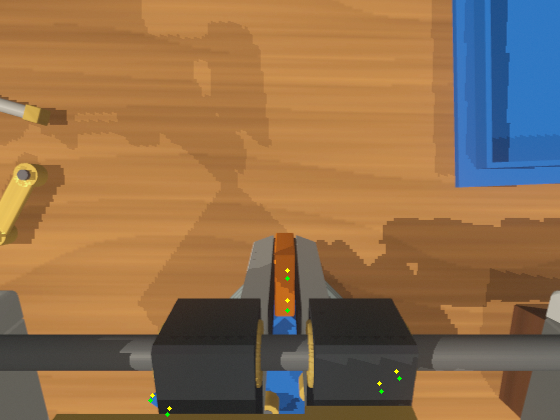

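The wrist view shows the ear pinched at (287,270). The left flange corner, at about (152,398), sits at the 0.24 rad prediction, so I'm drawing the tray out along its own plane.

Call:
arm_command([
  [0,0,0,0.013,0.0012,0,-1],
  [0,0,0,0.013,0.0012,0,-1],
  [0,0,0,0.013,0.0012,0,-1],
  [0,0,0,0.013,0.0012,0,-1],
  [0,0,0,0.013,0.0012,0,-1],
  [0,0,0,0.013,0.0012,0,-1],
  [0,0,0,0.013,0.0012,0,-1],
  [0,0,0,0.013,0.0012,0,-1],
  [0,0,0,0,0,0,-1],
  [0,0,0,0,0,0,-1],
])

```text
t: 10.3
tcp_pos: [0.6229, -0.2104, 0.0838]
tool_rot: [178.6, -13.7, 1.1]
force: [1.0, -0.6, -1.5]
gripper_width: 0.0096
finger_force: 60.0
```

```bash
python3 - <<'E'
from h import *
s=arm.sense();print(s['t'],s['tcp_pos'],s['tool_rot'],s['force'],s['wrist_torque'])
im=eyes.get_image('scene');a=cv2.imread('pics/scene3.png')
f=lambda i:cv2.resize(i[150:230,165:285],None,fx=3.3,fy=5,interpolation=cv2.INTER_CUBIC)
cv2.imwrite('pics/c4.png',np.hstack([f(a),f(im)]))
for i in (cv2.imread('pics/scene0.png'),a,im):
  y=near(mask(i,(18,120,120),(32,255,255)),(249,174),3);print(y[:,0].mean(0))
E
```

```text
10.3 [ 0.62288208 -0.2103979   0.0838384 ] [178.64505197 -13.67231388   1.10727452] [ 1.04471521 -0.63788692 -1.50138046] [0.02036006 0.15916032 0.04833691]
[249.85714286 170.85714286]
[249.6        170.46666667]
[249.4375 170.8125]
```

View pics/c4.png

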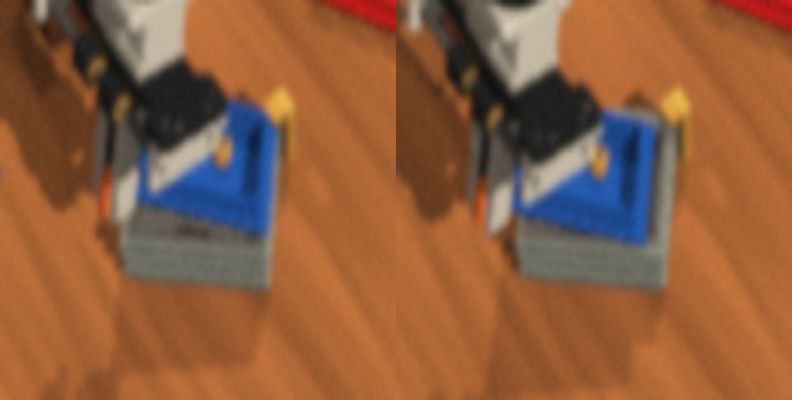

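The right panel shows the blue heel clear of the brass catch, with a grey gap between them, and the catch has not moved. I'm lifting.

Call:
arm_command([
  [0,0,0,0.009,0,-0.0365,-1],
  [0,0,0,0.009,0,-0.0365,-1],
  [0,0,0,0.009,0,-0.0365,-1],
  [0,0,0,0.009,0,-0.0365,-1],
  [0,0,0,0.009,0,-0.0365,-1],
  [0,0,0,0.009,0,-0.0365,-1],
  [0,0,0,0.013,0,-0.053,-1],
  [0,0,0,0.013,0,-0.053,-1],
  [0,0,0,0.013,0,-0.053,-1],
  [0,0,0,0,0,0,-1],
  [0,0,0,0,0,0,-1],
])

```text
t: 11.72
tcp_pos: [0.623, -0.2085, 0.1614]
tool_rot: [178.7, -13.7, 1.1]
force: [-0.1, -0.5, -1.5]
gripper_width: 0.0096
finger_force: 60.0
```

```bash
python3 - <<'E'
from h import *
s=arm.sense();print(s['t'],s['tcp_pos'],s['tool_rot'],s['force'],s['wrist_torque'])
im=eyes.get_image('scene');y=near(mask(im,(18,120,120),(32,255,255)),(249,174),3);print(y[:,0].mean(0))
# target: level, yaw 0.94; first level here, then translate
R=Ro.from_euler('xyz',[180,0,1.0],degrees=True);print('level',go(s['tcp_pos'],R))
off=np.array([.0934,-.0068,.009]);print('final tcp',np.array([.4859,.2176,.10])+off)
E
```

```text
11.725 [ 0.62296262 -0.20854752  0.16137529] [178.65363794 -13.65306238   1.10679162] [-0.12643305 -0.54099573 -1.54435862] [0.0180517  0.21293911 0.09327688]
[249.375 170.75 ]
level (array([ 0.015, -0.152, -0.001]), array([ 0.001,  0.   , -0.001]))
final tcp [0.5793 0.2108 0.109 ]
```

Call:
arm_command([
  [0.002,-0.02,0,0,0,0,-1],
  [0.003,-0.03,0,0,0,0,-1],
  [0.003,-0.03,0,0,0,0,-1],
  [0.003,-0.03,0,0,0,0,-1],
  [0.003,-0.025,0,0,0,0,-1],
  [0.001,-0.017,0,0,0,0,-1],
  [0,0,0,0,0,0,-1],
])

```text
t: 12.65
tcp_pos: [0.6232, -0.2086, 0.1612]
tool_rot: [-180.0, 0.0, 1.0]
force: [-0.0, 0.6, -1.0]
gripper_width: 0.0093
finger_force: 60.0
```

Call:
arm_command([
  [0,0,0,-0.0115,-0.04,0,-1],
  [0,0,0,-0.0115,-0.08,0,-1],
  [0,0,0,-0.0115,-0.12,0,-1],
  [0,0,0,-0.0115,-0.162,0,-1],
  [0,0,0,-0.0115,-0.162,0,-1],
  [0,0,0,-0.0115,-0.162,0,-1],
  [0,0,0,-0.0115,-0.162,0,-1],
  [0,0,0,-0.0115,-0.162,0,-1],
  [0,0,0,-0.0115,-0.162,0,-1],
  [0,0,0,-0.0115,-0.162,0,-1],
  [0,0,0,-0.0115,-0.162,0,-1],
  [0,0,0,-0.0115,-0.162,0,-1],
  [0,0,0,-0.0115,-0.162,0,-1],
  [0,0,0,-0.0115,-0.12,0,-1],
  [0,0,0,-0.0115,-0.08,0,-1],
  [0,0,0,-0.0115,-0.04,0,-1],
  [0,0,0,0,0,0,-1],
  [0,0,0,0,0,0,-1],
])

```text
t: 14.9
tcp_pos: [0.5795, 0.2101, 0.1619]
tool_rot: [-180.0, -0.0, 0.9]
force: [0.3, -0.6, -1.1]
gripper_width: 0.0098
finger_force: 60.0
```

```bash
cat > chk.py <<'E'
from h import *
import sys
s=arm.sense();print(s['t'],s['tcp_pos'],s['tool_rot'],s['force'],s['wrist_torque'])
print('to go',go([.5794,.2107,.1077],Ro.from_euler('xyz',[180,0,.94],degrees=True)))
C=s['tcp_pos']-np.array([.0935,-.0069,.0077]);R=Ro.from_euler('z',-44.03,degrees=True);out=[]
for n in ['scene','side']:
  c=cam(n);im=eyes.get_image(n);cv2.imwrite(f'pics/{n}_{sys.argv[1]}.png',im)
  u=proj(c,C)[0].astype(int);x0,y0=u[0]-50,u[1]-45;S=4
  cr=cv2.resize(im[y0:y0+110,x0:x0+98],None,fx=S,fy=S,interpolation=cv2.INTER_CUBIC)
  for p in [[62,-50,10],[-62,50,10],[62,50,10],[-62,-50,10],[52,-40,24],[-52,40,24],[52,40,24],[-52,-40,24]]:
    q=(proj(c,C+R.apply(np.array(p)/1000))[0]-[x0,y0]+.5)*S;cv2.circle(cr,tuple(int(v) for v in q),2,(0,255,0),-1)
  out.append(cr)
cv2.imwrite(f'pics/chk{sys.argv[1]}.png',np.hstack(out))
E
python3 chk.py 5
```

```text
14.9 [0.57945436 0.21009386 0.16189137] [-1.79989863e+02 -3.88416065e-03  9.13555863e-01] [ 0.27517465 -0.64027886 -1.09800482] [ 0.02420934 -0.00071991  0.0011704 ]
to go (array([-0., -0., -0.]), array([-0.   , -0.003,  0.271]))
```

View pics/chk5.png

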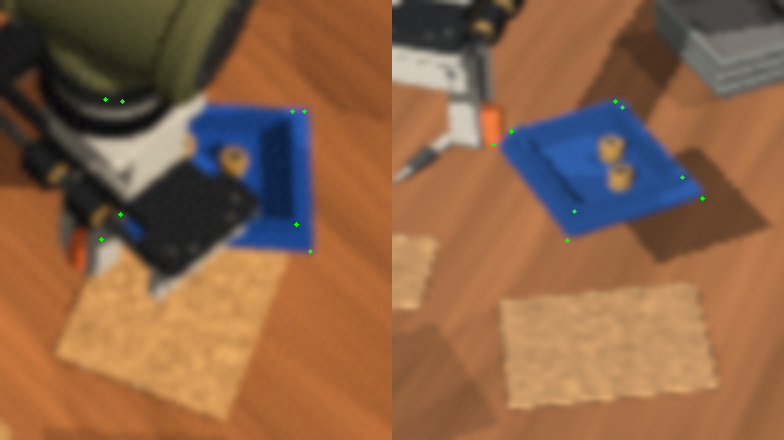

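The tray matches the level prediction within about a pixel in both views. Both bushings are inside it, at (610,148) and (620,177) in the side crop. I'm lowering it, then cross-checking the pad from the side camera.

Call:
arm_command([
  [0,0,0,0,-0.003,0.03,-1],
  [0,0,0,0,0,0.06,-1],
  [0,0,0,0,0,0.06,-1],
  [0,0,0,0,0,0.06,-1],
  [0,0,0,0,0,0.04,-1],
  [0,0,0,0,0,0.021,-1],
  [0,0,0,0,0,0,-1],
  [0,0,0,0,0,0,-1],
])

```text
t: 16.0
tcp_pos: [0.5795, 0.2114, 0.1081]
tool_rot: [-180.0, -0.0, 0.9]
force: [-0.3, -0.8, -0.5]
gripper_width: 0.0097
finger_force: 60.0
```

```bash
python3 chk.py 6; python3 - <<'E'
from h import *
c=cam('side');i=cv2.imread('pics/side_5.png')
u=proj(c,[.486,.2176,.004])[0];print(u)
m=mask(i,(13,60,120),(24,168,255));m=cv2.morphologyEx(cv2.morphologyEx(m,cv2.MORPH_OPEN,np.ones((2,2))),cv2.MORPH_CLOSE,np.ones((3,3)))
k=near(m,(float(u[0]),float(u[1])),100);print(cv2.minAreaRect((ray(c,k[:,0],.004)[:,:2]*1000).astype(np.float32)))
c=cam('scene')
for n in ('scene0','scene_6'):
  y=near(mask(cv2.imread(f'pics/{n}.png'),(18,120,120),(32,255,255)),(249,174),3);print(y[:,0].mean(0))
E
```

```text
16.0 [0.5795247  0.21137586 0.10806558] [-1.79972624e+02 -3.60392945e-02  9.49835434e-01] [-0.29093547 -0.84579612 -0.45843603] [0.00060933 0.07442097 0.04948475]
to go (array([-0., -0.,  0.]), array([-0.001,  0.003,  0.002]))
[251.1040522  262.85832848]
((493.375244140625, 190.98741149902344), (161.27308654785156, 188.0257110595703), 26.564516067504883)
[249.85714286 170.85714286]
[250.81818182 171.09090909]
```

View pics/chk6.png

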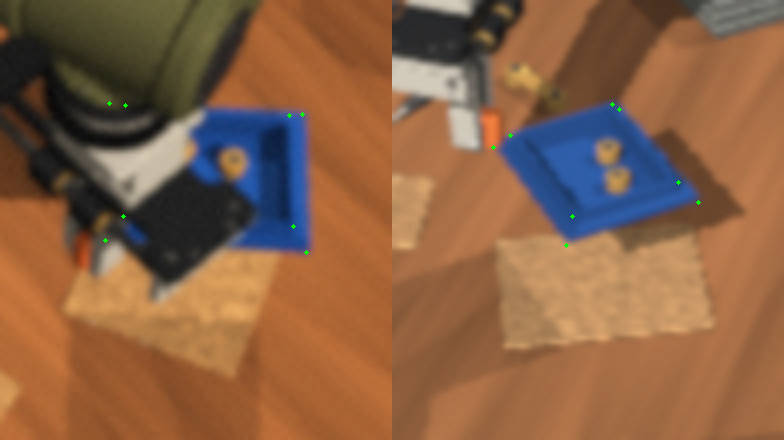

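The tray is level over the pad with both bushings in it. I'll check the pad centre by hand from the side crop corners (500,300), (693,284), (717,387) and (509,408).

```bash
python3 - <<'E'
from h import *
c=cam('side');C=np.array([.57945-.0935,.21009+.0069,.16189-.0077])
u=proj(c,C)[0].astype(int)-[50,45]
P=ray(c,[(np.array(p)-[392,0])/4-.5+u for p in [(500,300),(693,284),(717,387),(509,408)]],.004);print(P.round(4)[:,:2].tolist(),P.mean(0))
E
```

```text
[[0.5794, 0.1882], [0.447, 0.1247], [0.3937, 0.2306], [0.5266, 0.2973]] [0.48668529 0.21018878 0.004     ]
```

Call:
arm_command([
  [0,0,0,0,0.007,0,-1],
  [0,0,0,0,0.006,0,-1],
  [0,0,0,0,0,0,-1],
  [0,0,0,0,0,0,-1],
  [0,0,0,0,0,0,-1],
])

```text
t: 16.73
tcp_pos: [0.5794, 0.2087, 0.1076]
tool_rot: [-180.0, 0.0, 1.0]
force: [0.0, -0.3, -1.0]
gripper_width: 0.0095
finger_force: 60.0
```

```bash
python3 -c "
from station import arm
s=arm.sense();print(s['t'],s['tcp_pos'],s['gripper_width']);print(arm.finish_job())"
```

```text
16.725 [0.57937986 0.20874651 0.10762677] 0.009452838905189699
the job is handed in; nothing more can be done
None
```

The job was handed in at about 17 s: the blue tray was peeled ear corner first, drawn out from under the catch, and is held level over the middle-sized cork pad with both bushings in it and its underside about 10 cm above the bench; the grey stack showed no visible shift, and centring over the pad is good to a few mm (the two cameras disagreed by about 7 mm on the pad's position, so I aimed between them).

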